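Start a large coffee on the capsule brewer

ROBOT

A 6-joint arm with a two-finger parallel gripper is mounted at the origin on a cart in front of the work surface, level with it; the furniture and walls round the work are solid. World frame = base frame: x ahead of the robot, y to its left, z up, the work surface at z = 0. Lengths are in m, angles in rad, forces in N, time in s.
With the tool pointing down it reaches from about 0.325 to 0.75 m from the base axis. Payload 7.6 kg.
Tool frame: the origin (TCP) lies midway between the tips of the shut fingers; the grasp point (between the pads) lies env.grip_depth behind it (env.grip_depth is the distance from the TCP to the grasp point, in m); z points along the fingers, y is the line along which they close (so a half turn about z gives the same grasp; the last joint's range is limited). The gripper opens to 85 mm and grips with 20 to 120 N. Pads are 22 mm wide; open, the fingers measure 114 mm over their backs; the gripper's body (76 mm by 85 mm) begins 54 mm behind the grasp point. The pads swing forward as they close: fully open they stand 13 mm farther back than shut.
Start: joints at [-0.07, 0.052, 1.401, -0, 1.689, -0.07], TCP at [0.525, 0, 0.231] pointing down, gripper open.
Joint ranges: [-2.9, 2.9], [-0.91, 2.17], [0.12, 2.37], [-1.06, 4.2], [0.26, 2.73], [-2.93, 2.93]. Speed limits (rad/s): [2.57, 2.57, 3.01, 3.14, 3.14, 3.14].

INTERFACE

Orientations are given as a unit quaternion [x, y, z, w].
In Python, from rig import env gives the robot as it stands.
- The arm moves only by the shell command python3 -m pendant 'ROWS' [FORCE]. ROWS is JSON, a list of rows, each a list of 3 entries, a list of its own where there are three numbers: the closure, from 0 (fully open) to 1 (shut), then the shift along the tool's x, y, z in cm, then the turn, a rotation vector about the tool's x, y, z in units of 6 degrees (1.0 is 6 degrees). A call has 1 to 20 rows; each row is the pose to reach, as a shift and turn from the pose commanded when the call began, along the tool's axes at that moment; what a row does not reach only later rows make up. A row lasts 1/8 s, in which the tool goes at most 62.5 mm and 10.7 degrees, less where a joint would pass 70% of its speed; a pose out of reach is approached as far as the arm can. A call with a gripper value outside its range is refused whole. The fingers move at their own pace and stop on an object; FORCE is the grip in N (left out, the last holds). Time passes only in rows, so rows that repeat a pose let the fingers close. It gives the time, the measured TCP pose, the force, the opening and the grip force at its end, in the units of the state.
- env.read_state(): the state, without advancing time (a new reading comes with each control period).
- env.camera(name): name is "scene" or "side" or "wrist"; returns the picture (384x512x3 uint8, red, green, blue); there is no depth.
- env.camera_model(name): a dict with "fx", "fy", "cx", "cy" (pixels), "rvec" (rotation vector, rad) and "tvec" (3), from world to camera coordinates, as OpenCV has them. Camera axes: x right, y down, z forward; pixel columns grow to the right and rows downward; lengths in m; the calibration is good to about 2 mm. A picture is of the moment at which its call begins: read the wrist's pose just before it. camera_model takes no time and is no camera call; for the wrist camera it gives the pose at the moment of the call.
- env.finish_job(): hands the job in; it is judged then, once.
The state is a dict: "time_s": time; "qpos": joint angles; "qvel": joint speeds; "joint_torque": joint torques, N m; "position": TCP position; "eef_rot": TCP orientation; "force": force on the tool from outside, world axes, zero at the start; "moment": the same for the moment, N m; "grip_width": finger opening in m; "grasp_force": force on a finger pad.
Only numpy, scipy, OpenCV 4.12 (cv2) and the standard library are available. Lean on these libraries where they do the work, as an engineer would, in place of code of your own. Each camera call takes 0.05 s, during which the arm holds its last target. There are 200 camera calls.

TASK

A pod is already in the coffee brewer on the island and the mug stands under its spout: make a large coffee. Using only fingertip presses, first push the open chamber lid down until it snaps shut and stays down, then press the marked front end of the red rocker to switch the brewer on, then press the key with the large cup fully in and let it go. Never press the small-cup key, do not pick anything up or force the lid further open, and leave the mug and the things around the brewer standing where they are.

Things in the scene. Friction and masses are not known exactly. Their poses are not given: they have to be found in the camera images.
- brewer: the cream coffee brewer with a black top deck, 300 (x) x 190 (y) mm, fixed, turned a little. Origin: centre of its underside on the island top; own x runs from its front (keys, tray) to its rear (tank), y to the left seen from its front, z up. Flat control deck 235 mm above the origin, head from x -145 to +87 mm; nothing is above 260 mm except the open lid, whose edge stands up to 340 mm
- lid_hinge (a point): middle of the lid's hinge line, which runs along the brewer's y, 65 mm behind, 32 mm left of and 245 mm above the brewer's origin
- lid_lip (a point): top of the steel finger lip at the lid's free front edge, 113 mm ahead of the hinge when shut; moves with the lid. The lid is a cream plate 116 long x 72 wide x 18 mm, with the pod chamber under it; its flat top is 12 mm above the hinge when shut (257 mm above the island)
- lid (a joint): lid angle in rad: 0 shut, about 0.5 to 0.75 at the start, larger is further open. A light spring raises it to about 0.4 if let go unlatched. Pushed straight down 70 to 80 mm ahead of the hinge it needs about 1 N, rising to about 4 N 5 mm before shut, where a snap catch at its front edge clicks over; the catch then holds it within 0.02 of shut, and beyond that is a hard stop
- rocker_on (a point): top of the front (-x, stroke-marked) half of the red rocker, 15 mm ahead of its axis; the face to press. This end stands up while off. The rocker is 42 long (brewer x) x 26 wide mm, its axis lies 8 mm ahead and 60 mm right of the brewer's origin, 238 mm above the island; its level half is 6 mm above that axis
- rocker (a joint): rocker angle in rad: 0 off (front end up, rear half level), 0.36 on (front half level, about 6 mm lower at the point than when off). It needs about 3 N straight down on the front half, snaps over past 0.18 and stays either way
- key_large_top (a point): centre of the top of the round black key, 33 mm across, with the large white cup; the right one of two, 108 mm ahead and 38 mm right of the brewer's origin, top 10 mm above the deck
- key_large (a joint): travel of the large-cup key in m: 0 out, 0.005 fully in; springs back. 1.7 N starts it, 4.5 N takes it to the stop
- key_small_top (a point): centre of the top of the same kind of key with the small white cup, the left one, 76 mm from the other; not to be pressed
- key_small (a joint): travel of the small-cup key in m: 0 out, 0.005 fully in
- tray (a point): centre of the drip grille under the spout, 90 mm ahead of the brewer's origin, 28 mm high
- mug: white mug with black spots and a black handle, 83 mm across, 94 high, on the drip grille; origin under the middle of mug and handle together, its own y pointing away from the handle
- mug_axis (a point): centre of the mug's round foot, 18 mm along its own y from its origin
- pod_dark: spare brown coffee pod, 51 across x 42 high mm, loose, left of the brewer; origin under its centre
- pod_black: spare black coffee pod, 51 across x 42 high mm, loose, left of the brewer; origin under its centre
- sugar: white lidded canister, 97 across x 130 high mm, loose, right of the brewer; origin under its centre
- teaspoon: steel teaspoon 139 mm long, loose, right of the brewer
- yoghurt: yoghurt tub, 72 across x 71 high mm, loose, further left; origin under its centre
- honey: honey jar, 71 across x 110 high mm, loose, further right; origin under its centre

How it is judged:
By the outcome, as a careful person would: the job done as asked, in the order asked, and still so for the second after the job is handed in, with the robot touching nothing.
It also fails if it takes over 48 s, if anything falls off the work surface, if the arm or the gripper's body presses on something with over 40 N, if the wrist force passes 120 N, or if a joint passes its speed limit or range.

## Working session

There is one attempt and no reset: what is moved stays moved. The work goes in short steps, Python scripts to look and compute and a shell command to move; the robot and the scene stay as the last step left them, time stands still between calls to the robot, and variables do not carry over. Pictures are saved under pics/ and viewed, at most 10 in all, crops included, and the job is handed in when it is done.

```bash
mkdir -p pics; python3 - <<'E'
from rig import env
import cv2
for n in ("scene","side","wrist"):
    print(n,env.camera_model(n)); cv2.imwrite(f"pics/{n}0.png",env.camera(n)[:,:,::-1])
s=env.read_state();print(s["position"],s["eef_rot"],s["time_s"],env.grip_depth)
a=cv2.imread("pics/scene0.png");b=cv2.imread("pics/side0.png")
E
```

```text
scene {'fx': 479.74372722545763, 'fy': 479.74372722545763, 'cx': 263.4753779329798, 'cy': 186.37191160992563, 'rvec': array([ 2.0473781 , -1.11700664,  0.50769375]), 'tvec': array([-0.33809938,  0.46284403,  1.33009118])}
side {'fx': 430.3546605389537, 'fy': 430.3546605389537, 'cx': 255.130850856262, 'cy': 196.78120762758917, 'rvec': array([ 1.70833305,  1.63318036, -0.79435647]), 'tvec': array([-0.05825751, -0.25048011,  2.18220706])}
wrist {'fx': 290.3112684547074, 'fy': 290.3112684547074, 'cx': 252.32759209382968, 'cy': 187.57521477829033, 'rvec': array([-2.85621704e+00, -2.88395039e-04,  1.68300285e-03]), 'tvec': array([-0.52323692, -0.03594158,  0.37871499])}
[5.24775109e-01 2.83511282e-05 2.30673348e-01] [ 7.07126160e-01  7.07087144e-01 -3.90703917e-04 -4.61729704e-04] 0.15 0.0187
```

View pics/scene0.png

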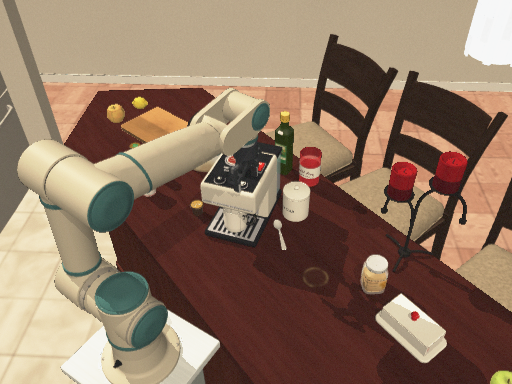

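View pics/wrist0.png

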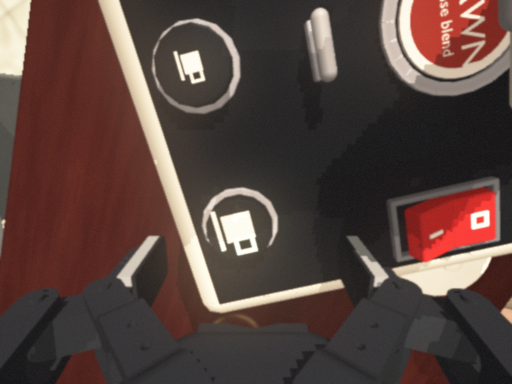

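View pics/side0.png

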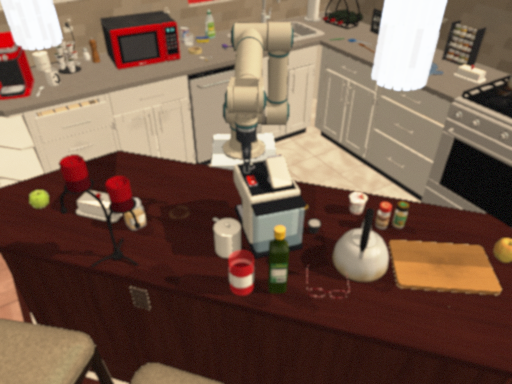

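```bash
cat > h.py <<'E'
import numpy as np,cv2
from scipy.optimize import least_squares
from rig import env
def B(p,q):
    q=np.atleast_2d(q);c,s=np.cos(p[2]),np.sin(p[2])
    return np.c_[p[0]+c*q[:,0]-s*q[:,1],p[1]+s*q[:,0]+c*q[:,1],q[:,2]]
def proj(m,P):
    K=np.array([[m["fx"],0,m["cx"]],[0,m["fy"],m["cy"]],[0,0,1]])
    return cv2.projectPoints(np.asarray(P,float),m["rvec"],m["tvec"],K,None)[0][:,0]
def fit(m,q,px,p0=(.65,.05,.2)):
    r=least_squares(lambda p:(proj(m,B(p,q))-px).ravel(),p0)
    return r.x,r.fun.reshape(-1,2)
def tool(P):  # world point -> shift in tool cm from the commanded/measured TCP
    from scipy.spatial.transform import Rotation as R
    s=env.read_state();return R.from_quat(s["eef_rot"]).inv().apply(np.atleast_2d(P)-s["position"])*100
E
python3 - <<'E'
from h import *
m=env.camera_model("wrist")
R=cv2.Rodrigues(m["rvec"])[0];print("cam",-R.T@m["tvec"],R[2])
q=np.array([[-.108,.038,.245],[-.108,-.038,.245],[-.008,-.060,.238],[-.145,-.095,.235]])
px=np.array([[196,66],[240,224],[446,221],[213,308]],float)
p,r=fit(m,q,px);print(p,r)
pts=np.array([[-.108,-.038,.245],[-.023,-.06,.248],[-.065,.032,.245],[.065,.032,.245],[-.145,-.095,.235],[0.087,-.095,.235]])
print(B(p,pts));print(tool(B(p,pts)))
lip=[[.065-.113*np.cos(a),.032,.245+.113*np.sin(a)] for a in (.5,.6,.75)]
print(B(p,lip))
for n in("side","scene"): print(n,proj(env.camera_model(n),B(p,np.r_[pts,lip])).round(0).tolist())
i=cv2.imread("pics/side0.png")[140:280,190:370];s=cv2.imread("pics/scene0.png")[110:250,170:350]
cv2.imwrite("pics/c1.png",cv2.resize(np.vstack([i,s]),None,fx=2.1,fy=2.1,interpolation=3) if 0 else cv2.resize(np.hstack([i,s]),(792,308),interpolation=3))
E
```

```text
cam [0.52368981 0.0721427  0.37301228] [-9.08374733e-04 -2.81532696e-01 -9.59551206e-01]
[0.61497811 0.07754353 0.23914036] [[ 0.99857974 -6.46733962]
 [ 2.88826785  2.75778699]
 [ 2.40150302 -4.19141504]
 [-7.64635972 14.58907934]]
[[ 0.51905255  0.01504325  0.245     ]
 [ 0.6068447   0.01380306  0.248     ]
 [ 0.54424812  0.09323649  0.245     ]
 [ 0.67054858  0.12402927  0.245     ]
 [ 0.49660694 -0.04909874  0.235     ]
 [ 0.72200468  0.00585452  0.235     ]]
[[ 1.50160178 -0.57406572 -1.43182338]
 [ 1.37809861  8.20478826 -1.74241914]
 [ 9.321065    1.94505912 -1.43407508]
 [12.4010406  14.57492562 -1.44899145]
 [-4.9128216  -2.81706531 -0.42976274]
 [ 0.58375025 19.72238875 -0.45638273]]
[[0.57420384 0.10053986 0.29917509]
 [0.57993973 0.10193831 0.3088046 ]
 [0.59022067 0.10444486 0.32202518]]
side [[250.0, 164.0], [251.0, 176.0], [271.0, 167.0], [283.0, 187.0], [233.0, 163.0], [250.0, 199.0], [275.0, 159.0], [275.0, 157.0], [276.0, 156.0]]
scene [[241.0, 182.0], [257.0, 167.0], [226.0, 170.0], [240.0, 147.0], [254.0, 196.0], [278.0, 153.0], [229.0, 151.0], [229.0, 147.0], [230.0, 142.0]]
```

View pics/c1.png

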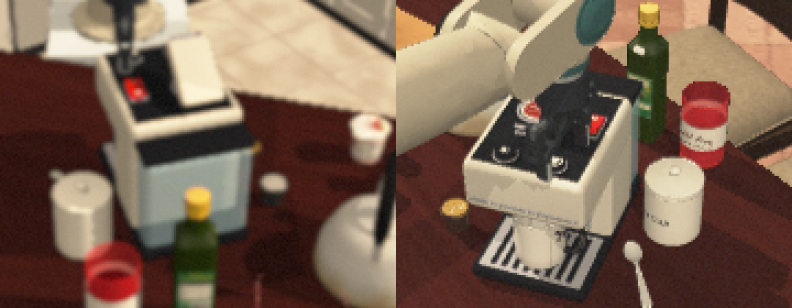

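```bash
python3 -m pendant '[[0,[0,0,-5],[0,0,0]],[1,[0,-4,-11],[0,0,0]],[1,[0,-4,-15],[0,0,0]],[1,[0,-4,-15],[0,0,0]],[1,[0,-4,-15],[0,0,0]],[1,[0,-4,-15],[0,0,0]]]'
python3 - <<'E'
from h import *
m=env.camera_model("wrist");im=env.camera("wrist")[:,:,::-1]
import pickle;pickle.dump(m,open("m1.pkl","wb"))
cv2.imwrite("pics/w1.png",im);cv2.imwrite("pics/w1b.png",cv2.resize(im,(800,600),interpolation=3))
E
```

```text
time_s: 0.9
position: [0.4849, 0.0, 0.3794]
eef_rot: [0.707, 0.707, -0.001, -0.001]
force: [-0.5, 0.1, -0.7]
grip_width: -0.0001
grasp_force: 0.0
```

View pics/w1b.png

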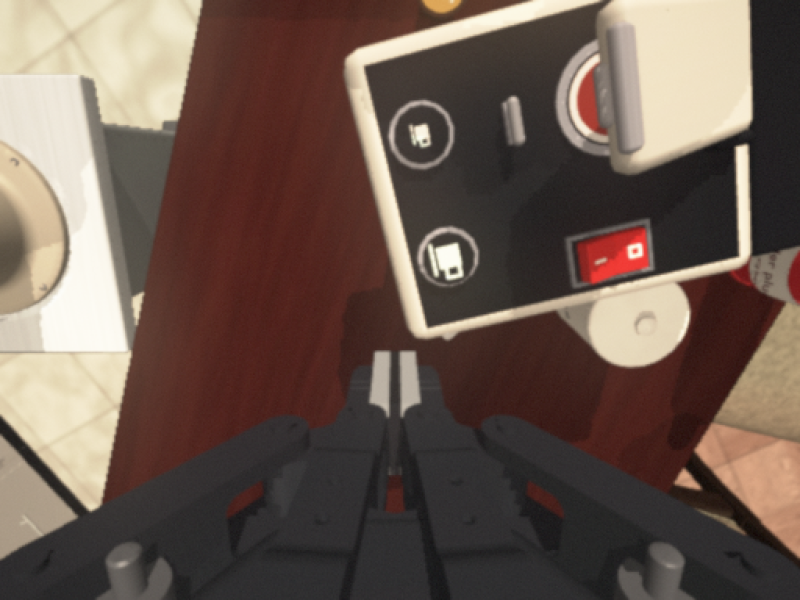

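```bash
python3 - <<'E'
from h import *
import pickle
m=pickle.load(open("m1.pkl","rb"))
q=np.array([[-.108,.038,.245],[-.108,-.038,.245],[-.008,-.060,.238],[-.145,-.095,.235],[-.145,.095,.235]])
px=np.array([[421,134],[448,257],[610,254],[414,338],[346,52]],float)/1.5625
for k in (3,5):
    p,r=fit(m,q[:k],px[:k]);print(p,r.round(1).tolist())
p,_=fit(m,q[:3],px[:3])
np.save("p.npy",p)
for a in (.5,.6,.7,.8):
    print(a,(proj(m,B(p,[[.065-.113*np.cos(a),.032+d,.245+.113*np.sin(a)] for d in(-.02,0,.02)]))*1.5625).round().tolist())
pts=np.array([[-.108,-.038,.245],[-.023,-.06,.25],[-.01,.032,.3]])
print(B(p,pts));print(tool(B(p,pts)))
g=cv2.cvtColor(cv2.imread("pics/w1.png"),6)
c=cv2.HoughCircles(g,cv2.HOUGH_GRADIENT,1,30,param1=120,param2=22,minRadius=15,maxRadius=26);print(c)
E
```

```text
[0.612976   0.07564088 0.23849358] [[0.4, -0.6], [0.3, 1.2], [-0.8, -0.5]]
[0.61502416 0.07492802 0.2296746 ] [[2.8, -1.0], [1.9, 1.0], [0.6, 0.2], [-1.2, 6.0], [-4.1, -4.0]]
0.5 [[595.0, 144.0], [590.0, 99.0], [584.0, 52.0]]
0.6 [[617.0, 140.0], [613.0, 93.0], [608.0, 43.0]]
0.7 [[644.0, 135.0], [639.0, 85.0], [635.0, 33.0]]
0.8 [[673.0, 129.0], [670.0, 77.0], [666.0, 21.0]]
[[0.51701003 0.01320265 0.245     ]
 [0.60480137 0.01190568 0.25      ]
 [0.5956994  0.10437273 0.3       ]]
[[ 1.31346027  3.24841201 13.45116044]
 [ 1.18384956 12.02597288 12.92425801]
 [10.43174361 11.10051654  7.9292619 ]]
[[[269.5  86.5  21.6]
  [285.5 164.5  18.8]
  [388.5  66.5  24.3]
  [400.5 208.5  24.3]]]
```

```bash
python3 -m pendant '[[1,[3.5,3.7,0],[0,0,0]],[1,[7,7.4,0.8],[0,0,0]],[1,[10.4,11.1,1.8],[0,0,0]],[1,[10.4,11.1,1.8],[0,0,0]],[1,[10.4,11.1,3.8],[0,0,0]],[1,[10.4,11.1,5.8],[0,0,0]],[1,[10.4,11.1,7.8],[0,0,0]],[1,[10.4,11.1,9.3],[0,0,0]],[1,[10.4,11.1,10.5],[0,0,0]],[1,[10.4,11.1,10.5],[0,0,0]]]'
```

```text
time_s: 2.2
position: [0.5957, 0.1038, 0.2755]
eef_rot: [0.707, 0.707, -0.001, -0.0]
force: [0.1, -0.1, -0.2]
grip_width: 0.0003
grasp_force: 0.1
```

```bash
python3 - <<'E'
from h import *
im=env.camera("wrist")[:,:,::-1]
s=env.camera("side")[:,:,::-1][140:230,200:320]
cv2.imwrite("pics/w2.png",np.hstack([cv2.resize(im,(400,300)),cv2.resize(s,(400,300),interpolation=3)]))
print(env.read_state()["force"])
E
```

```text
[-0.31414719  0.21038259  0.52512202]
```

View pics/w2.png

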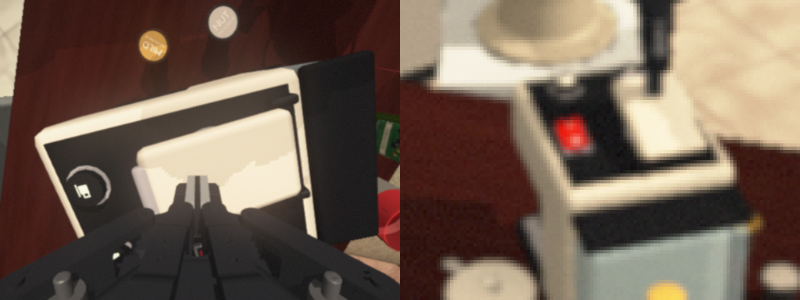

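The fingertips (around (197,185) in the left half) rest on the lid plate, which is nearly down. I'll keep pressing.

```bash
python3 -m pendant '[[1,[0,0,0.6],[0,0,0]],[1,[0,0,1.1],[0,0,0]],[1,[0,0,1.5],[0,0,0]],[1,[0,0,1.8],[0,0,0]],[1,[0,0,1.9],[0,0,0]],[1,[0,0,1.9],[0,0,0]]]'
```

```text
time_s: 3.05
position: [0.5961, 0.1041, 0.2571]
eef_rot: [0.707, 0.707, 0.0, -0.0]
force: [0.8, -0.1, -0.3]
grip_width: 0.0004
grasp_force: 0.3
```

```bash
python3 -m pendant '[[1,[0,0,0.2],[0,0,0]],[1,[0,0,0.3],[0,0,0]],[1,[0,0,0.3],[0,0,0]]]'
```

```text
time_s: 3.42
position: [0.5961, 0.1041, 0.2569]
eef_rot: [0.707, 0.707, 0.001, 0.001]
force: [-5.3, -0.7, 10.4]
grip_width: -0.0
grasp_force: 5.2
```

```bash
python3 -m pendant '[[1,[0,0,-2],[0,0,0]],[1,[0,0,-5],[0,0,0]],[1,[-4.6,0.4,-5],[0,0,0]],[1,[-9.2,0.9,-5],[0,0,0]],[1,[-9.2,0.9,-5],[0,0,0]],[1,[-9.2,0.9,-5],[0,0,0]]]'
python3 - <<'E'
from h import *
m=env.camera_model("wrist");im=env.camera("wrist")[:,:,::-1]
s=env.camera("side")[:,:,::-1][140:230,200:320]
cv2.imwrite("pics/w3.png",np.hstack([im,cv2.resize(s,(288,384),interpolation=3)]))
p=np.load("p.npy")
pts=[[-.023,-.06,.25],[-.008,-.06,.238],[-.108,-.038,.245],[-.108,.038,.245],[-.048,.032,.25]]
print(proj(m,B(p,pts)).round(0).tolist(), tool(B(p,pts)).round(2).tolist())
E
```

```text
time_s: 4.18
position: [0.6051, 0.0123, 0.3041]
eef_rot: [0.707, 0.707, 0.0, -0.0]
force: [-0.1, 0.3, -0.3]
grip_width: 0.0
grasp_force: 0.0
[[254.0, 207.0], [273.0, 198.0], [134.0, 203.0], [94.0, 98.0], [182.0, 85.0]] [[-0.12, -0.02, 5.43], [0.24, 1.44, 6.63], [0.03, -8.8, 5.93], [7.41, -10.59, 5.93], [8.24, -4.61, 5.43]]
```

View pics/w3.png

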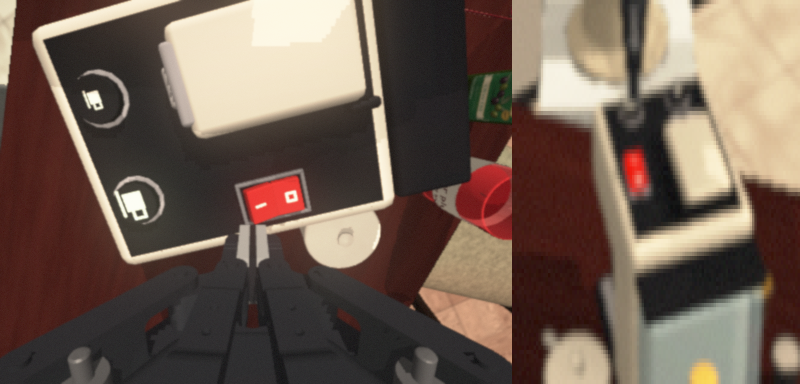

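Lid is down (plate flat at (265,65)); the predicted rocker point (254,207) lies on the stroke-marked half. Now I'll press it.

```bash
python3 -m pendant '[[1,[-0.1,0,2.5],[0,0,0]],[1,[-0.1,0,4.5],[0,0,0]],[1,[-0.1,0,5.2],[0,0,0]],[1,[-0.1,0,5.5],[0,0,0]],[1,[-0.1,0,5.8],[0,0,0]],[1,[-0.1,0,6],[0,0,0]],[1,[-0.1,0,6.1],[0,0,0]],[1,[-0.1,0,6.1],[0,0,0]]]'
```

```text
time_s: 5.28
position: [0.6053, 0.0111, 0.244]
eef_rot: [0.707, 0.707, 0.001, 0.0]
force: [-0.8, 0.5, 4.2]
grip_width: -0.0001
grasp_force: 2.1
```

```bash
python3 -m pendant '[[1,[0,0,0.1],[0,0,0]],[1,[0,0,0.1],[0,0,0]],[1,[0,0,-2],[0,0,0]],[1,[0,0,-5],[0,0,0]],[1,[0.1,-4.4,-5],[0,0,0]],[1,[0.2,-8.8,-5],[0,0,0]],[1,[0.2,-8.8,-5],[0,0,0]],[1,[0.2,-8.8,-5],[0,0,0]]]'
python3 - <<'E'
from h import *
m=env.camera_model("wrist");im=env.camera("wrist")[:,:,::-1]
s=env.camera("side")[:,:,::-1][140:230,200:320]
cv2.imwrite("pics/w4.png",np.hstack([im,cv2.resize(s,(288,384),interpolation=3)]))
p=np.load("p.npy")
pts=[[-.108,-.038,.245],[-.108,.038,.245],[-.008,-.06,.238]]
print(proj(m,B(p,pts)).round(0).tolist(), tool(B(p,pts)).round(2).tolist())
E
```

```text
time_s: 6.28
position: [0.5174, 0.0129, 0.2934]
eef_rot: [0.707, 0.707, 0.0, 0.0]
force: [0.5, 0.4, 0.0]
grip_width: 0.0003
grasp_force: 0.0
[[253.0, 209.0], [225.0, 99.0], [395.0, 203.0]] [[0.03, -0.08, 4.81], [7.41, -1.87, 4.81], [0.25, 10.16, 5.52]]
```

View pics/w4.png

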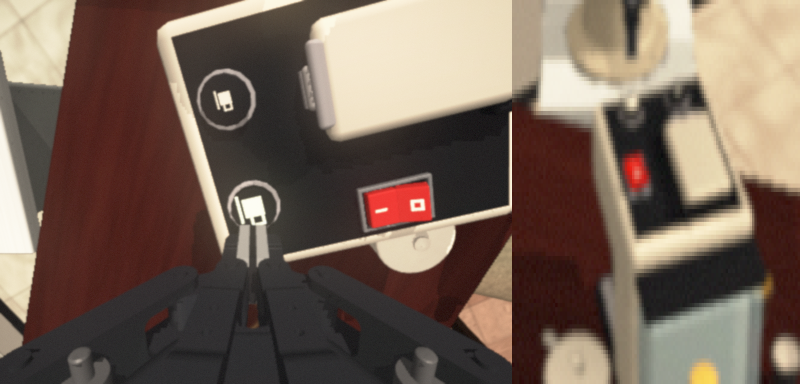

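The rocker has flipped, and the large key ring is centred at (254,206), under the fingertip as predicted. Now I'll press the key.

```bash
python3 -m pendant '[[1,[0,-0.1,2.5],[0,0,0]],[1,[0,-0.1,4.2],[0,0,0]],[1,[0,-0.1,4.7],[0,0,0]],[1,[0,-0.1,5],[0,0,0]],[1,[0,-0.1,5.3],[0,0,0]],[1,[0,-0.1,5.5],[0,0,0]],[1,[0,-0.1,5.6],[0,0,0]],[1,[0,-0.1,5.6],[0,0,0]]]'
```

```text
time_s: 7.38
position: [0.5164, 0.013, 0.2399]
eef_rot: [0.707, 0.707, 0.001, 0.001]
force: [-5.4, 0.5, 11.2]
grip_width: 0.0
grasp_force: 5.7
```

At the stop: 11 N at z = 0.240. I'll release and move clear, then check.

```bash
python3 -m pendant '[[1,[0,0,0],[0,0,0]],[1,[0,0,-2],[0,0,0]],[1,[0,0,-6],[0,0,0]],[1,[0,0,-11],[0,0,0]],[1,[0,-3,-15],[0,0,0]],[1,[0,-3,-15],[0,0,0]],[1,[0,-3,-15],[0,0,0]]]'
python3 - <<'E'
from h import *
im=env.camera("wrist")[:,:,::-1]
s=env.camera("scene")[:,:,::-1][130:250,190:340]
cv2.imwrite("pics/w5.png",np.hstack([cv2.resize(im,(400,300)),cv2.resize(s,(375,300),interpolation=3)]))
E
```

```text
time_s: 8.25
position: [0.4862, 0.013, 0.3865]
eef_rot: [0.707, 0.707, -0.0, -0.0]
force: [-0.2, 0.7, -0.9]
grip_width: -0.0001
grasp_force: 0.0
```

View pics/w5.png

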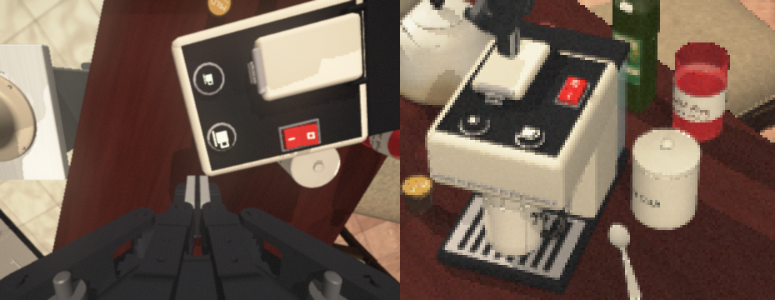

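The lid is shut, the rocker is on, and the mug and the things around the brewer are still in place. The arm is clear.

```bash
python3 -c "
from rig import env
print(env.finish_job())"
```

```text
the job is handed in; nothing more can be done
None
```

Job handed in at about 8 s: the lid is pushed shut and staying down, the rocker is switched on, the large-cup key was pressed to its stop and released, and I saw nothing else moved; the hand-in returned no verdict.

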